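# Set the nip of a desktop film laminator

### The job

Set the nip at the crank end of the blue film laminator: turn the black thumbscrew on top of that end clockwise until it seats, then back it off a quarter turn. Finish while still gripping the thumbscrew at that setting, so that it cannot creep while I run a test strip through. Leave the thumbscrew at the other end as it is, and leave the squeegee, the spray bottle and the roll of tape where they are.

Things in the scene. Friction and masses are not known exactly. Their poses are not given: they have to be found in the camera images.
- laminator: Desktop film laminator, fixed: blue open end frames (36 mm thick, 130 deep, 190 high) 200 mm either side of its middle, rubber rollers between, white feed board on its -x side, a thumbscrew on top of each frame. Origin: centre of its underside, on the table; y to the end with the crank (robot's left), z up. The crank reaches 311 mm from the middle, below 110 mm height.
- pressure_screw: Crank-end thumbscrew, the one to set: black round knurled head, 40 mm across, 22 high. Origin: on its upright axis under the head (head's middle 11 mm above). Beneath are 20 mm clear over the frame top, but for a brass bush 30 mm wide, 7 high. Right-hand thread, 2 mm rise a turn, turns at 0.1 N m, stays where left. This frame rises with the screw but does not turn; axes as the laminator.
- knob (a joint): Angle of that thumbscrew, rad: 0 fully seated (hard stop), growing anticlockwise seen from above (backing off, rising), at most 5.5; starts between 1.9 and 3.6. A red index line on the steel disc on its head runs from the centre to the laminator's -x at 0 and turns with it.
- other_screw: The thumbscrew at the end without the crank, of the same make; already set. Origin: on its axis at the underside of the head.
- other_knob (a joint): Angle of the other thumbscrew in rad, measured in the same way; starts near 1.57.
- squeegee: Pink hand squeegee lying flat, 72 x 100 mm, 6 mm thick with a 12 mm grip along one edge. Origin: centre of its underside.
- spray_bottle: White spray bottle with a blue trigger head, 76 mm across, 224 mm high, standing. Origin: centre of its underside, z up.
- tape_roll: Roll of yellow masking tape lying flat, 104 mm across, 24 mm high. Origin: centre of its underside.

How it is judged:
By the outcome, as a careful person would: the job done as asked, in the order asked, and still so for the second after the job is handed in, while the arm keeps its last pose, push and grip.
It also fails if it takes over 56 s, if anything falls off the work surface, if the arm or the gripper's body presses on something with over 40 N, if the wrist force passes 120 N, or if a joint passes its speed limit or range.

### The arm

A 6-joint arm with a two-finger parallel gripper is mounted at the origin on the work surface. World frame = base frame: x ahead of the robot, y to its left, z up, the work surface at z = 0. Lengths are in m, angles in degrees, forces in N, time in s.
With the tool pointing down it reaches from about 0.325 to 0.85 m from the base axis. Payload 15.5 kg.
Tool frame: the origin (TCP) lies between the finger pads, 19 mm behind the fingertips; this is the grasp point; z points along the fingers, y is the line along which they close (so a half turn about z gives the same grasp; the last joint's range is limited). The gripper opens to 91 mm and grips with 3 to 60 N. Pads are 32 mm wide; open, the fingers measure 118 mm over their backs; the gripper's body (76 mm by 178 mm) begins 60 mm behind the grasp point.
Start: joints at [61.908, 28.281, 77.091, -0, 74.628, -5.472], TCP at [0.24, 0.577, 0.233] pointing down, gripper open.
Joint ranges: [-166.48, 166.48], [-47.26, 123.95], [12.59, 153.08], [-70.14, 250.14], [6.76, 159.57], [-176.63, 176.63]. Speed limits (degrees/s): [108.29, 108.29, 147.25, 172.46, 172.46, 172.46].

### API

Orientations are given as a 3x3 rotation matrix whose columns are the frame's x, y, z axes.
In Python, from rig import arm, camrig, status gives the robot as it stands (arm), with the cameras (camrig) and the readings (status). Calls block until the motion is done:
- arm.move_to(position, orientation): joint-space move of the TCP to a pose.
- arm.move_l(position, orientation=None, feed=0.15): straight line of the TCP; orientation=None keeps the orientation; feed is the mean speed in m/s.
- arm.move_joints(angles): joint-space move.
- arm.grip(opening): finger opening in m; the grip force is fixed at half the most; returns when the fingers have stopped.
- arm.sleep(seconds).
- arm.solve_ik(position, orientation): joint angles nearest the present ones, or None.
- camrig.snapshot(name): name is "scene" or "top" or "wrist"; returns the picture (384x512x3 uint8, red, green, blue); there is no depth.
- camrig.get_calibration(name): a dict with "intrinsics" (3x3 intrinsics, pixels), "cam_to_world" (4x4, takes a point from camera to world coordinates). Camera axes: x right, y down, z forward; pixel columns grow to the right and rows downward; lengths in m; the calibration is good to about 2 mm. A picture is of the moment at which its call begins: read the wrist's pose just before it. get_calibration takes no time and is no camera call; for the wrist camera it gives the pose at the moment of the call.
A pose or a line that the arm cannot do raises arm.Unreachable and nothing moves.
- arm.sign_off(): hands the job in; it is judged then, once.
Readings, each from a call of its own:
- status.current_t(): time.
- status.current_joint_positions(): joint angles.
- status.current_dq(): joint speeds.
- status.current_tau(): joint torques, N m.
- status.current_ee_pos(): TCP position.
- status.current_tool_rot(): TCP orientation.
- status.current_force(): force on the tool from outside, world axes, zero at the start.
- status.current_torque(): the same for the moment, N m.
- status.current_width(): finger opening in m.
- status.current_grasp_force(): force on a finger pad.
Only numpy, scipy, OpenCV 4.12 (cv2) and the standard library are available. Lean on these libraries where they do the work, as an engineer would, in place of code of your own. Each camera call takes 0.05 s, during which the arm holds its last target. There are 200 camera calls.

## Working session

There is one attempt and no reset: what is moved stays moved. The work goes in short steps, each a Python script; the robot and the scene stay as the last script left them, time stands still between calls to the robot, and variables do not carry over. Pictures are saved under pics/ and viewed, at most 10 in all, crops included, and the job is handed in when it is done.

```bash
mkdir -p pics; ls; python3 - <<'E'
from rig import arm, camrig, status
import cv2,numpy as np
ims=[]
for n in ["scene","top","wrist"]:
    im=camrig.snapshot(n); cv2.imwrite(f"pics/{n}0.png",im[:,:,::-1]); ims.append(im)
    c=camrig.get_calibration(n); print(n,np.round(c["intrinsics"],1).tolist(),np.round(c["cam_to_world"],3).tolist())
a=np.hstack([ims[0],ims[1]]);a=cv2.resize(a,(800,300));
cv2.imwrite("pics/both.png",a[:,:,::-1])
print(status.current_t(),status.current_tool_rot())
E
```

```text
pics
rig.py
scene [[367.6, 0.0, 254.7], [0.0, 367.6, 191.8], [0.0, 0.0, 1.0]] [[0.58, 0.578, -0.574, 1.1], [0.815, -0.411, 0.409, -0.394], [0.0, -0.705, -0.709, 0.903], [0.0, 0.0, 0.0, 1.0]]
top [[451.2, 0.0, 253.4], [0.0, 451.2, 186.0], [0.0, 0.0, 1.0]] [[0.004, -0.996, 0.085, 0.369], [-1.0, -0.004, 0.007, 0.044], [-0.007, -0.085, -0.996, 1.498], [0.0, 0.0, 0.0, 1.0]]
wrist [[275.1, 0.0, 252.7], [0.0, 275.1, 187.4], [0.0, 0.0, 1.0]] [[0.383, 0.884, 0.268, 0.164], [0.924, -0.366, -0.112, 0.608], [-0.001, 0.291, -0.957, 0.384], [0.0, 0.0, 0.0, 1.0]]
0.15 [[-9.23046848e-01  3.84687276e-01 -4.64789957e-04]
 [ 3.84687532e-01  9.23046544e-01 -7.61201936e-04]
 [ 1.36198064e-04 -8.81423950e-04 -9.99999602e-01]]
```

View pics/top0.png

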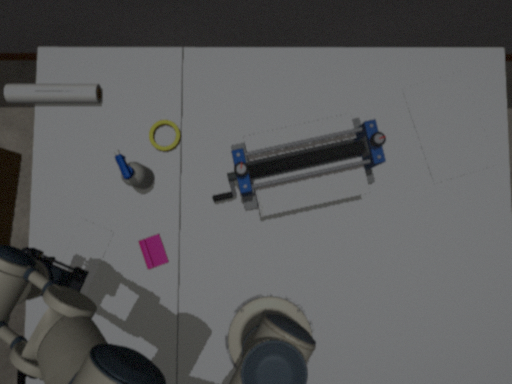

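View pics/scene0.png

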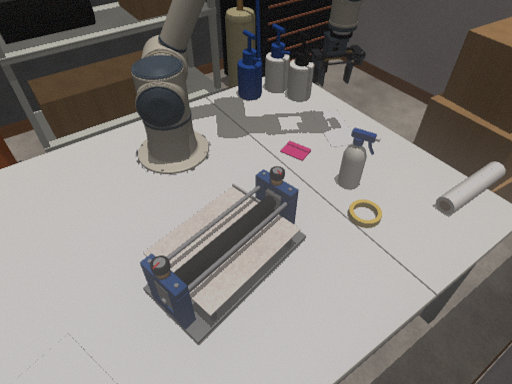

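The top view shows the laminator with crank-end head near (241,170), crank handle at (222,197), and the other head near (378,139). The squeegee is at (153,251), the bottle at (135,172) and the tape at (165,135). The scene view agrees: the crank-end head is at about (277,174).

```bash
cat > h.py <<'E'
import numpy as np,cv2
def ray(c,u,v):
    K,T=c["intrinsics"],c["cam_to_world"]
    d=T[:3,:3]@np.linalg.solve(K,[u,v,1.]); return T[:3,3],d/np.linalg.norm(d)
def onz(c,u,v,z):
    o,d=ray(c,u,v); return o+d*(z-o[2])/d[2]
def cross(r1,r2):
    (o1,d1),(o2,d2)=r1,r2
    s=np.linalg.lstsq(np.c_[d1,-d2],o2-o1,rcond=None)[0]
    p,q=o1+s[0]*d1,o2+s[1]*d2
    return (p+q)/2,np.linalg.norm(p-q)
def proj(c,P):
    q=np.linalg.inv(c["cam_to_world"])@np.r_[P,1]; q=c["intrinsics"]@q[:3]; return q[:2]/q[2]
E
python3 - <<'E'
from rig import arm, camrig, status
from h import *
t=camrig.get_calibration("top");s=camrig.get_calibration("scene")
A=onz(t,241,169.5,.232);B=onz(t,378.3,139,.232);print(A,B,np.linalg.norm(A-B))
print(cross(ray(t,241,169.5),ray(s,277,172)),cross(ray(t,378.3,139),ray(s,161,265)))
y=(A-B)[:2]/np.linalg.norm((A-B)[:2]);print("yaw",np.degrees(np.arctan2(-y[0],y[1])))
a=cv2.imread("pics/top0.png")[120:220,200:300];b=cv2.imread("pics/scene0.png")[140:240,230:330]
cv2.imwrite("pics/crop1.png",np.hstack([cv2.resize(x,(400,400),interpolation=2) for x in(a,b)]))
w=status.current_tool_rot();c=camrig.get_calibration("wrist")["cam_to_world"]
print("cam in tool",w.T@(c[:3,3]-status.current_ee_pos()),w.T@c[:3,:3])
E
```

```text
[0.52397876 0.08839776 0.232     ] [ 0.61243608 -0.30034796  0.232     ] 0.3986827456254531
(array([0.52496349, 0.08914357, 0.22736203]), np.float64(0.0014286341425032078)) (array([ 0.61440639, -0.30042851,  0.22535459]), np.float64(0.003670256132143069))
yaw 12.819123185695558
cam in tool [ 0.08289854 -0.0003852  -0.15201461] [[ 1.58326466e-03 -9.56719659e-01 -2.91006851e-01]
 [ 9.99998739e-01  1.55026659e-03  3.43951161e-04]
 [ 1.22073360e-04 -2.91007028e-01  9.56720907e-01]]
```

View pics/crop1.png

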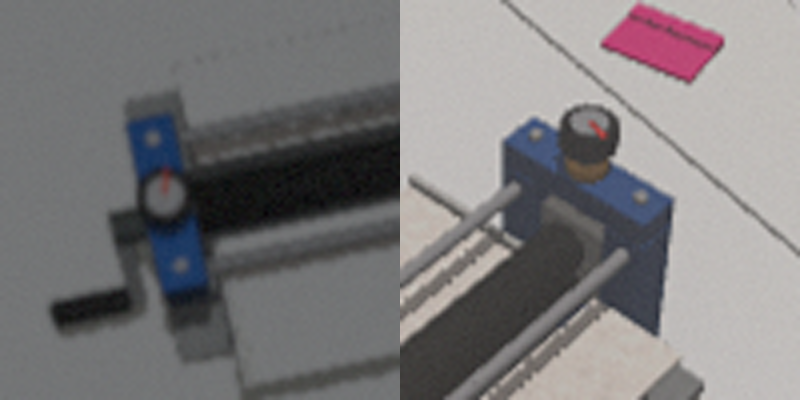

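Crop: the crank-end disc centre is at about (163,197) in the left half and the red line points to the image top, so the knob is near 2.8 rad. The heights and the 0.399 m spacing fit. I'll raise clear of the bottle, then look with the wrist camera from above.

```bash
cat >> h.py <<'E'
def R(a):
    a=np.radians(a); c,s=np.cos(a),np.sin(a)
    return np.array([[c,s,0],[s,-c,0],[0,0,-1.]])
E
python3 - <<'E'
from rig import arm, camrig, status
from h import *
p=status.current_ee_pos()
arm.move_l([p[0],p[1],.38],feed=.25)
arm.move_to([.5245,.0888,.32],R(190))
print(status.current_t(),status.current_joint_positions(),status.current_ee_pos(),status.current_force(),status.current_torque())
im=camrig.snapshot("wrist");cv2.imwrite("pics/w1.png",im[:,:,::-1])
c=camrig.get_calibration("wrist");np.savez("pics/w1.npz",**c)
print(proj(c,[.5245,.0888,.232]))
E
```

```text
2.9333 [ 3.23609413e+00  1.62546264e+01  8.26069655e+01  6.28134999e-03
  8.11401650e+01 -9.67919896e+01] [0.52447773 0.08938572 0.31997352] [-0.86862307 -0.16254803 -0.11897054] [1.93724559e-02 7.93072422e-05 5.69005957e-02]
[252.15531256 197.77178793]
```

View pics/w1.png

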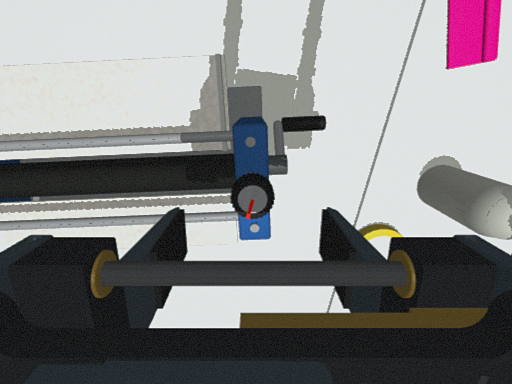

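The wrist view shows the black head at about (252,196), with the red line running from the centre down to (248,216). The fingers are clear on both sides. Next I measure it.

```bash
cat >> h.py <<'E'
def knob(im,c,uv,zt,yaw,r=40):
    "disc centre and knob angle (deg) from the steel disc + red line near pixel uv; disc top at height zt"
    u0,v0=int(uv[0])-r,int(uv[1])-r
    w=im[v0:v0+2*r,u0:u0+2*r].astype(int)
    red=((w[...,0]-np.maximum(w[...,1],w[...,2]))>50).astype(np.uint8)
    dark=(w.max(2)<75).astype(np.uint8)
    # the head's dark rim: outer contour -> its filled hole = disc
    hc=cv2.findContours(dark,cv2.RETR_CCOMP,cv2.CHAIN_APPROX_NONE)
    best=None
    for k,h in zip(hc[0],hc[1][0]):
        if h[3]>=0 and (best is None or cv2.contourArea(k)>cv2.contourArea(best)): best=k
    (cx,cy),ax,_=cv2.fitEllipse(best)
    v,u=np.nonzero(red)
    C=onz(c,cx+u0,cy+v0,zt)
    P=np.array([onz(c,a+u0,b+v0,zt) for a,b in zip(u,v)])
    d=P.mean(0)-C; far=P[np.argmax(np.linalg.norm(P-C,axis=1))]-C
    ang=lambda d:(np.degrees(np.arctan2(d[1],d[0]))-180-yaw)%360
    vx,vy=cv2.fitLine(P[:,:2].astype(np.float32),cv2.DIST_L2,0,.01,.01)[:2].ravel()
    s=np.sign(vx*d[0]+vy*d[1])
    return dict(px=(cx+u0,cy+v0),ax=ax,C=C,mean=ang(d),far=ang(far),line=ang([s*vx,s*vy]),n=len(u))
E
python3 - <<'E'
from h import *
im=cv2.imread("pics/w1.png")[:,:,::-1];c=dict(np.load("pics/w1.npz"))
for k,v in knob(im,c,(252,196),.233,12.8).items():print(k,v)
# frame edges yaw: blue mask on the frame top
w=cv2.cvtColor(im[100:250,220:290],cv2.COLOR_RGB2HSV);m=cv2.inRange(w,(105,120,60),(125,255,255))
v,u=np.nonzero(m);P=np.array([onz(c,a+220,b+100,.19)[:2] for a,b in zip(u,v)]).astype(np.float32)
r=cv2.minAreaRect(P);print(r, len(u))
# two frame-top bolts
for uv in [(250,142),(254.5,228.5)]:print(onz(c,*uv,.19))
E
```

```text
px (284.0, 158.5)
ax (2.1213202476501465, 3.0)
C [0.48325502 0.10992926 0.233     ]
mean 144.64477086632724
far 147.17175999654953
line 164.16954876412933
n 79
((0.5210918188095093, 0.0879824161529541), (0.13407643139362335, 0.035356853157281876), 12.655389785766602) 2337
[0.47995866 0.07856443 0.19      ]
[0.57425846 0.10025095 0.19      ]
```

```bash
python3 - <<'E'
s=open('h.py').read()
i=s.index("    # the head's"); j=s.index("    (cx,cy),ax")
s=s[:i]+'''    v,u=np.nonzero(red)
    lab=cv2.connectedComponents(1-dark,connectivity=4)[1]
    m=(lab==np.bincount(lab[red>0]).argmax()).astype(np.uint8)
    best=max(cv2.findContours(m,cv2.RETR_EXTERNAL,cv2.CHAIN_APPROX_NONE)[0],key=cv2.contourArea)
'''+s[j:]
open('h.py','w').write(s)
E
python3 - <<'E'
from h import *
im=cv2.imread("pics/w1.png")[:,:,::-1];c=dict(np.load("pics/w1.npz"))
for k,v in knob(im,c,(252,196),.233,12.8).items():print(k,v)
E
```

```text
px (255.4472770690918, 198.7716178894043)
ax (77.79336547851562, 90.52330017089844)
C [0.52458453 0.09189223 0.233     ]
mean 148.58801764633913
far 154.92473811607232
line 164.16954876412933
n 79
```

```bash
python3 - <<'E'
from h import *
im=cv2.imread("pics/w1.png")[:,:,::-1]
print(im[196,226:282].max(1));print(im[166:226,252].max(1));print(im[190,226:282].tolist()[::3])
E
```

```text
[151 147 141 139  89  41  23  18  12  27  18  35  93 104  97 104 103  97
  99 100 105 105  99 100 104  94  97  95  98  99  95 100  99 102  97  97
 100 102 103 101  77  51  28  31  30  23  25  37 133 223 233 229 229 227
 227 228]
[ 99  97 100  95 100  95  76  28  27  31  21  30  31  29  25  15  31  26
  29  66 102 102 107 100  99 102 101 100  96  98  97 100  99 104 153 152
 155 149 151 141 141 119 111 107  95 117 192 104  51  47  49  47  61 146
 174 176 158  90 120 168]
[[81, 85, 85], [86, 91, 89], [25, 27, 27], [13, 16, 23], [14, 19, 25], [70, 77, 74], [97, 101, 104], [100, 102, 104], [98, 100, 102], [94, 97, 97], [96, 100, 100], [95, 97, 99], [98, 103, 103], [25, 23, 25], [22, 22, 19], [13, 13, 11], [220, 228, 229], [224, 227, 228], [226, 229, 229]]
```

```bash
python3 - <<'E'
s=open('h.py').read()
i=s.index("    lab="); j=s.index("    best=max")
s=s[:i]+'''    disc=(((w.max(2)>70)&(w.max(2)<130)&(np.ptp(w,axis=2)<20))|(red>0)).astype(np.uint8)
    disc=cv2.morphologyEx(disc,cv2.MORPH_OPEN,cv2.getStructuringElement(cv2.MORPH_ELLIPSE,(9,9)))
    lab=cv2.connectedComponents(disc,connectivity=4)[1]
    m=(lab==np.bincount(lab[red>0])[1:].argmax()+1).astype(np.uint8)
'''+s[j:]
open('h.py','w').write(s)
E
python3 - <<'E'
from h import *
im=cv2.imread("pics/w1.png")[:,:,::-1];c=dict(np.load("pics/w1.npz"))
for k,v in knob(im,c,(252,196),.233,12.8).items():print(k,v)
E
```

```text
Traceback (most recent call last):
  File "h.py", line 27, in knob
    m=(lab==np.bincount(lab[red>0])[1:].argmax()+1).astype(np.uint8)
            ~~~~~~~~~~~~~~~~~~~~~~~~~~~~~~~~~~^^
ValueError: attempt to get argmax of an empty sequence
```

```bash
sed -i 's/^    disc=(((w.max.*/    disc=(((w.max(2)>70)\&(w.max(2)<135)\&(w[...,2]-w[...,0]<20))|(red>0)).astype(np.uint8)\n    disc=cv2.morphologyEx(disc,cv2.MORPH_CLOSE,np.ones((3,3),np.uint8))/' h.py
python3 - <<'E'
from h import *
im=cv2.imread("pics/w1.png")[:,:,::-1];c=dict(np.load("pics/w1.npz"))
for k,v in knob(im,c,(252,196),.233,12.8).items():print(k,v)
E
```

```text
px (252.03042221069336, 199.3072280883789)
ax (27.52683448791504, 28.304786682128906)
C [0.52565045 0.08888978 0.233     ]
mean 163.0269031541229
far 163.02824509853082
line 164.16954876412933
n 79
```

The knob reads about 163° (2.85 rad) and its axis is at about (0.5256, 0.0889). Both agree with the midpoint of the frame bolts. Next I descend and grip, then start turning.

```bash
python3 - <<'E'
from rig import arm, camrig, status
from h import *
f=lambda:print(round(status.current_t(),2),np.round(status.current_ee_pos(),4),"F",np.round(status.current_force(),1),"T",np.round(status.current_torque(),2),"w",round(status.current_width(),4),round(status.current_grasp_force(),1),"q6",round(status.current_joint_positions()[5],2))
C=np.array([.5256,.0889])
arm.move_l([*C,.27],R(190));arm.move_l([*C,.222],feed=.06);f()
arm.grip(.03);f()
for i in range(1,4):
    arm.move_to([*C,.222-i*10/360*.002],R(190-10*i));f()
E
```

```text
4.42 [0.5258 0.0889 0.2223] F [ 0.5  1.  -0.8] T [ 0.02  0.02 -0.03] w 0.0912 0.0 q6 -96.82
5.26 [0.5256 0.089  0.222 ] F [-0.9  1.2  1. ] T [ 0.36  0.05 -0.02] w 0.039 30.0 q6 -96.82
5.55 [0.5256 0.089  0.222 ] F [-0.3  3.2  1. ] T [ 0.47  0.06 -0.12] w 0.0389 30.0 q6 -87.04
5.84 [0.5256 0.089  0.2219] F [-0.6  3.   0.8] T [ 0.67  0.12 -0.07] w 0.0389 30.0 q6 -77.21
6.13 [0.5256 0.089  0.2219] F [-1.1  4.9  0.3] T [ 0.82  0.08 -0.06] w 0.0388 30.0 q6 -67.27
```

```bash
python3 - <<'E'
from rig import arm, camrig, status
from h import *
C=np.array([.5256,.0889])
def go(d):
    arm.move_to([*C,.222-d/360*.002],R(190-d))
def tz(): return np.mean([status.current_torque()[2] for _ in range(4)])
for d in (60,90,120,140,146,150): 
    go(d);print(d,np.round(status.current_force(),1),np.round(status.current_torque(),2))
for d in np.arange(152,186,2.):
    go(d);arm.sleep(.1);t=tz();r=status.current_tool_rot();print(d,round(190-np.degrees(np.arctan2(r[1,0],r[0,0])),2),round(t,3),np.round(status.current_force(),1))
    if abs(t)>.45:break
print(status.current_t(),status.current_width())
E
```

```text
60 [-0.1  4.5 -0.3] [ 0.83  0.07 -0.11]
90 [0.4 4.  0.6] [ 0.79  0.09 -0.11]
120 [ 0.9  4.5 -0.1] [ 0.81  0.08 -0.13]
140 [0.2 5.8 0.1] [ 0.85  0.02 -0.07]
146 [-0.   4.7  0.4] [ 0.81  0.09 -0.09]
150 [ 0.3  4.8 -0.1] [ 0.77  0.06 -0.1 ]
152.0 151.5 -0.116 [0.8 5.5 0.4]
154.0 153.5 -0.135 [ 0.7  4.2 -0.4]
156.0 155.51 -0.058 [ 0.4  4.7 -0.1]
158.0 157.51 -0.093 [ 0.9  5.2 -0.3]
160.0 159.52 -0.117 [ 1.5  5.  -0.5]
162.0 161.57 -0.016 [-0.2  5.1 -1.1]
164.0 163.56 0.246 [ 0.2  5.3 -0.8]
166.0 165.79 0.792 [-3.4  4.1  2. ]
11.625 0.03913179284674424
```

The hard stop showed at a commanded 162.5–163°, which matches the 163° measured from the image. I'll check the seated state by camera, then back off 90°.

```bash
python3 - <<'E'
from rig import arm, camrig, status
from h import *
C=np.array([.5256,.0889])
def shot(n):
    im=camrig.snapshot("wrist");c=camrig.get_calibration("wrist");cv2.imwrite(f"pics/{n}.png",im[:,:,::-1]);np.savez(f"pics/{n}.npz",**c)
    s=camrig.snapshot("scene");cv2.imwrite(f"pics/{n}s.png",s[:,:,::-1])
    uv=proj(c,[*C,.232])
    try:print(uv,knob(im,c,uv,.232,12.8))
    except Exception as e:print(uv,e)
    return im[:, :],s
a,s1=shot("seat")
tz=lambda:np.round(np.mean([status.current_torque() for _ in range(4)],0),3)
for d in (164,163,162,160,150,130,110,90,80,72.7):
    arm.move_to([*C,.222-d/360*.002],R(190-d));print(d,tz(),np.round(status.current_force(),1))
arm.sleep(.2);print(tz());b,s2=shot("back")
print(status.current_t(),status.current_width(),status.current_tool_rot())
z=lambda s:cv2.resize(s[150:200,250:300],(200,200),interpolation=2)
o=np.vstack([np.hstack([cv2.resize(x,(400,300)) for x in(a,b)]),np.hstack([z(s1),z(s2),np.zeros((200,400,3),np.uint8)])])
cv2.imwrite("pics/cmp.png",o[:,:,::-1])
E
```

```text
[252.30046651 252.42955513] {'px': (252.54108428955078, 247.76072692871094), 'ax': (29.068161010742188, 48.599693298339844), 'C': array([0.52841391, 0.09001458, 0.232     ]), 'mean': np.float64(6.130188472082352), 'far': np.float64(356.96573969864784), 'line': np.float64(345.3798868428224), 'n': 43}
164 [0.441 0.812 0.052] [-3.7  3.3  4.8]
163 [0.471 0.843 0.075] [-4.8  2.3  3.8]
162 [0.432 0.915 0.06 ] [-4.5  1.8  3.7]
160 [0.378 0.855 0.104] [-4.4  2.6  3.3]
150 [0.28  0.944 0.059] [-5.   1.6  3.7]
130 [0.008 0.879 0.105] [-4.3  0.1  4.6]
110 [-0.336  0.681  0.094] [-3.  -1.5  2.5]
90 [-0.392  0.363  0.044] [-2.9 -1.2  2.5]
80 [-0.455  0.24   0.073] [-0.2 -2.1  1.4]
72.7 [-0.534  0.098  0.12 ] [ 0.4 -2.9  0.5]
[-0.595 -0.114 -0.141]
[252.94915381 252.39604365] {'px': (252.63992309570312, 247.76727676391602), 'ax': (29.039871215820312, 48.774681091308594), 'C': array([0.52406578, 0.09149219, 0.232     ]), 'mean': np.float64(98.91080840232576), 'far': np.float64(89.53092047563018), 'line': np.float64(76.68089445278542), 'n': 42}
15.1917 0.039067508931637816 [[-4.56620085e-01  8.89661701e-01  3.95341839e-04]
 [ 8.89661765e-01  4.56620131e-01 -2.90352445e-05]
 [-2.06352587e-04  3.38462442e-04 -9.99999921e-01]]
```

View pics/cmp.png

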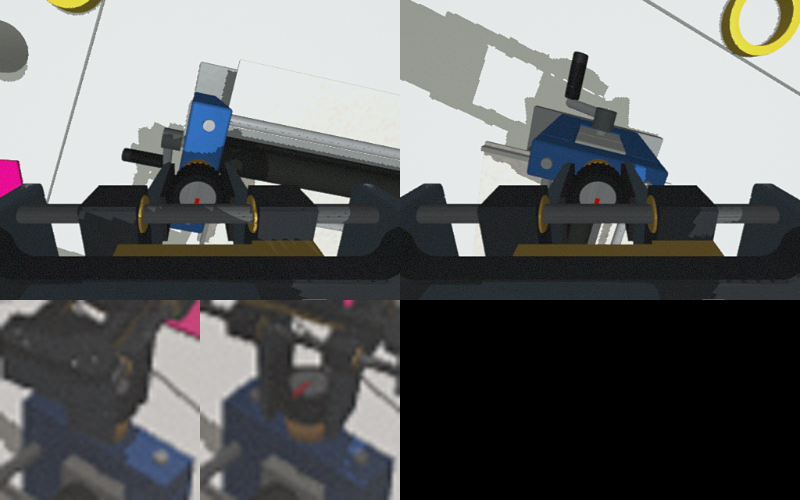

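The two wrist views (left seated, right backed off) show the head between the pads. The red line is near (197,203) and (597,203), about the same in both, so the head may have slipped about 3° in the pads at the stop. In the wrist view the gripper shaft hides part of the disc. The screw stays where it is left, so I'll release, lift, measure it unobstructed and re-grip.

```bash
python3 - <<'E'
from rig import arm, camrig, status
from h import *
C=np.array([.5256,.0889]);a=190-72.7
p=status.current_ee_pos()
arm.grip(.08)
arm.move_l([p[0],p[1],.30],feed=.2);arm.sleep(.2)
for i,o in enumerate([(0,0),(.008,0),(0,.008),(-.008,-.004)]):
    if i:arm.move_l([*(C+o),.30],feed=.1);arm.sleep(.1)
    c=camrig.get_calibration("wrist");im=camrig.snapshot("wrist");cv2.imwrite(f"pics/m{i}.png",im[:,:,::-1]);np.savez(f"pics/m{i}.npz",**c)
    k=knob(im,c,proj(c,[*C,.2325]),.2325,12.8);print({x:np.round(y,4) for x,y in k.items()})
print(status.current_t())
cv2.imwrite("pics/m0c.png",cv2.resize(im[:,:,::-1],(512,384)))
E
```

```text
{'px': array([253.2798, 205.8216]), 'ax': array([29.3666, 31.0098]), 'C': array([0.5254, 0.0887, 0.2325]), 'mean': np.float64(91.475), 'far': np.float64(88.354), 'line': np.float64(91.778), 'n': np.int64(90)}
{'px': array([244.4759, 201.5185]), 'ax': array([29.4759, 31.0354]), 'C': array([0.5255, 0.0886, 0.2325]), 'mean': np.float64(91.1577), 'far': np.float64(92.476), 'line': np.float64(91.8084), 'n': np.int64(92)}
{'px': array([248.548 , 213.1757]), 'ax': array([28.5296, 30.7084]), 'C': array([0.5255, 0.0887, 0.2325]), 'mean': np.float64(91.4996), 'far': np.float64(87.3115), 'line': np.float64(91.9467), 'n': np.int64(90)}
{'px': array([261.0007, 204.4884]), 'ax': array([25.0358, 30.6495]), 'C': array([0.5234, 0.0884, 0.2325]), 'mean': np.float64(103.0225), 'far': np.float64(92.1451), 'line': np.float64(90.9607), 'n': np.int64(88)}
18.0083
```

View pics/m0.png

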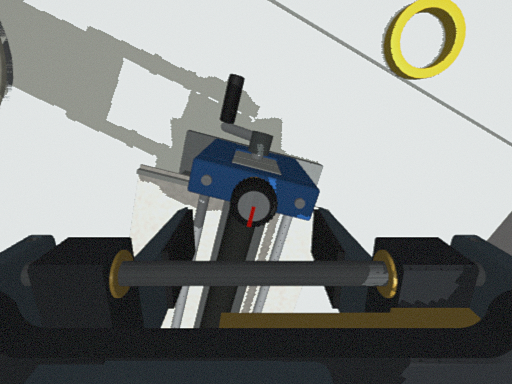

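The clear view shows the disc at (253,206) with the red line pointing down to (250,226). All views give 91–92°, so the quarter turn is right to within measurement error and needs no trim. The disc centre (0.5255, 0.0887) confirms the axis, so I re-grip there.

```bash
python3 - <<'E'
from rig import arm, camrig, status
from h import *
C=np.array([.5255,.0888]);a=190-72.7
arm.move_l([*C,.26],R(a));arm.move_l([*C,.2215],feed=.06);arm.sleep(.2)
arm.grip(.03);arm.sleep(.4)
print(status.current_t(),status.current_width(),status.current_grasp_force(),status.current_force(),status.current_torque())
c=camrig.get_calibration("wrist");im=camrig.snapshot("wrist");k=knob(im,c,proj(c,[*C,.2325]),.2325,12.8);print(k)
t=camrig.snapshot("top")
old=cv2.imread("pics/top0.png")[:,:,::-1]
def cen(im,box,f):
    x0,y0,x1,y1=box;w=im[y0:y1,x0:x1].astype(int);m=f(w);v,u=np.nonzero(m);return np.round([u.mean()+x0,v.mean()+y0,len(u)],1)
for n,b,f in [("sq",(130,225,178,280),lambda w:w[...,0]-w[...,1]>60),("tape",(140,110,190,160),lambda w:w[...,0]-w[...,2]>40),("bottle",(105,140,140,190),lambda w:w[...,2]-w[...,0]>40),("red2",(360,120,395,160),lambda w:w[...,0]-w[...,2]>30)]:
    try:print(n,cen(old,b,f),cen(t,b,f))
    except Exception as e:print(n,e)
E
```

```text
20.525 0.03913725336932286 29.999663908683942 [ 4.79824664  2.33438057 -2.438561  ] [ 0.35972145 -0.55614433 -0.06403047]
{'px': (252.78301239013672, 247.89553833007812), 'ax': (28.737096786499023, 48.97692108154297), 'C': array([0.52391064, 0.0917858 , 0.2325    ]), 'mean': np.float64(99.20655227638531), 'far': np.float64(89.00015417120869), 'line': np.float64(87.26343439403854), 'n': 42}
sq [152.9 251.1 595. ] [153.  251.2 606. ]
tape [164.1 134.8 328. ] [164.  134.8 336. ]
bottle [123.6 166.8 186. ] [123.7 166.9 194. ]
red2 [382.4 136.9   7. ] [382.4 136.9   7. ]
```

```bash
python3 -c "
from rig import arm, camrig, status
print(arm.sign_off())"
```

```text
the job is handed in; nothing more can be done
None
```

The crank-end thumbscrew was seated against its stop, then backed off a quarter turn (the camera reads 91–92°). I let go briefly to check the angle, then gripped it again and still hold it there at 30 N; the other thumbscrew, squeegee, spray bottle and tape have not moved.

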